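# Three fired figures back onto their own plaster bats

### The arm

A 6-joint arm with a two-finger parallel gripper is mounted at the origin on the work surface. World frame = base frame: x ahead of the robot, y to its left, z up, the work surface at z = 0. Lengths are in mm, angles in rad, forces in N, time in s.
With the tool pointing down it reaches from about 275 to 1000 mm from the base axis. Payload 8.4 kg.
Tool frame: the origin (TCP) lies on the centre line of the jaws, within the pads' length; the fingertips stand 25 mm ahead of it and the grasp point (between the pads) lies 6 mm ahead of it; z points along the fingers, y is the line along which they close (so a half turn about z gives the same grasp; the last joint's range is limited). The gripper opens to 85 mm and grips with 20 to 120 N. Pads are 22 mm wide; open, the fingers measure 114 mm over their backs; the gripper's body (76 mm by 85 mm) begins 54 mm behind the grasp point. The pads swing forward as they close: fully open they stand 13 mm farther back than shut.
Start: joints at [1.263, 0.353, 1.633, -0, 1.155, -0.002], TCP at [188.159, 596.007, 256.281] pointing down, gripper open.
Joint ranges: [-2.63, 2.63], [-0.92, 2.1], [0.06, 2.66], [-1.3, 4.44], [0, 2.69], [-3.02, 3.02]. Speed limits (rad/s): [2.22, 2.22, 2.79, 3.14, 3.14, 3.14].

### API

Orientations are given as [roll, pitch, yaw] about the fixed x, y, z axes, in that order (R = Rz(yaw) Ry(pitch) Rx(roll)).
In Python, from rig import r gives the robot as it stands.
- The arm moves only by the shell command python3 -m jog 'ROWS' [FORCE]. ROWS is JSON, a list of rows, each a list of 3 entries, a list of its own where there are three numbers: the turn, a rotation vector about the tool's x, y, z in rad, then the shift along the tool's x, y, z in m, then the opening, from -1 (shut) to 1 (fully open). In form: [[[rx, ry, rz], [x, y, z], gripper], ...]. A call has 1 to 12 rows; each row shifts and turns the commanded pose from where the row before left it, along the tool's axes as they then stand; what a row does not reach is not made up. A row lasts 1/10 s, in which the tool goes at most 50 mm and 8.59 degrees, less where a joint would pass 70% of its speed; a pose out of reach is approached as far as the arm can. A call with a gripper value outside its range is refused whole. The fingers move at their own pace and stop on an object; FORCE is the grip in N (left out, the last holds). Time passes only in rows, so rows that do not move let the fingers close. It gives the time, the measured TCP pose, the force, the opening and the grip force at its end, in the units of the state.
- r.sense(): the state, without advancing time (a new reading comes with each control period).
- r.grab_frame(name): name is "scene" or "top" or "wrist"; returns the picture (420x560x3 uint8, red, green, blue); there is no depth.
- r.camera_params(name): a dict with "fx", "fy", "cx", "cy" (pixels), "rvec" (rotation vector, rad) and "tvec" (3), from world to camera coordinates, as OpenCV has them; the wrist camera has in their place "hand_eye" (4x4, takes a point from camera to tool coordinates, whose origin is the TCP and whose axes are the flange's). Camera axes: x right, y down, z forward; pixel columns grow to the right and rows downward; lengths in mm; the calibration is good to about 2 mm. A picture is of the moment at which its call begins: read the wrist's pose just before it. camera_params takes no time and is no camera call.
- r.sign_off(): hands the job in; it is judged then, once.
The state is a dict: "clock": time; "qpos": joint angles; "qvel": joint speeds; "joint_efforts": joint torques, N m; "eef_pos": TCP position; "tcp_rot": TCP orientation; "contact_force": force on the tool from outside, world axes, zero at the start; "wrist_torque": the same for the moment, N m; "opening": opening from 0.0 (shut) to 1.0 (fully open); "grasp_force": force on a finger pad.
Only numpy, scipy, OpenCV 4.12 (cv2) and the standard library are available. Lean on these libraries where they do the work, as an engineer would, in place of code of your own. Each camera call takes 0.05 s, during which the arm holds its last target. There are 200 camera calls.

### The job

The three terracotta figures have been put down on each other's plaster bats. Put each one on the bat that has the shape of its foot - the vase on the round bat, the tower on the square one, the horse on the oblong one - standing upright in the middle of the bat, tower and horse squared up with its edges; the wooden board is free to park a figure on meanwhile. Fired clay is brittle: set the figures down gently and never knock one over, and do not shift the press mould, the glaze pot or the kiln stilt that stand in between.

Things in the scene. Friction and masses are not known exactly. Their poses are not given: they have to be found in the camera images.
- vase: Terracotta vase, loose, 120 high, 0.2-0.4 kg. Origin: centre of its underside; z up through the neck. Round foot 66 diameter, belly 76 diameter at 50 above the origin, slender plain cylindrical neck 34 diameter from 82 to 120 above the origin (the place to grip, at any yaw). Starts on the oblong bat.
- tower: Terracotta two-storey tower, loose, 120 high, 0.2-0.36 kg. Origin: centre of its underside; z up, x and y along the edges of its square foot, 66 x 66. Lower storey 44 x 44; eaves 64 x 64 and then 52 x 52, ending 80 above the origin; upper storey 32 x 32 from 80 to 120 above the origin (the place to grip, across either pair of faces). Starts on the round bat.
- horse: Terracotta horse, loose, 117 high, 0.18-0.33 kg. Origin: centre of its underside; z up, x towards the head. Oblong foot 92 (x) x 50 (y) x 12. Body: level round barrel 38 diameter, x = -38 to +34, axis 62 above the origin, on four legs; grip it across y at about x = -6. Neck and head rise at x = +22 to +66. Starts on the square bat; may end facing either way.
- round_bat: Round off-white plaster bat, 124 diameter, 25 thick, cannot move. Origin: centre of its underside, so the top is at z = +25. The vase belongs here.
- square_bat: Square off-white plaster bat, 112 x 112, 25 thick, cannot move. Origin: centre of its underside (top at z = +25); x and y along its edges. The tower belongs here.
- oblong_bat: Oblong off-white plaster bat, 140 (x) x 84 (y), 25 thick, cannot move. Origin: centre of its underside (top at z = +25); x along its length. The horse belongs here, its foot lengthwise on the bat.
- ware_board: Bare wooden ware board, 124 x 124, on two battens, top 25 above the table, cannot move. Origin: centre of its underside. Empty at the start: the free spot.
- press_mould: Bystander: off-white plaster press mould, 100 x 65 x 40 high with an oblong hollow in its top, loose. Origin: centre of its underside. Leave it where it is.
- glaze_pot: Bystander: small closed glaze pot with black cap, 40 diameter, 42 high, loose. Origin: centre of its underside. Leave it where it is.
- kiln_stilt: Bystander: small white three-armed kiln stilt, about 60 across, 22 high, loose. Origin: centre of its underside. Leave it where it is.
Not all that is in view belongs to the job. What is shaped like the round_bat but turquoise is not meant.

How it is judged:
By the outcome, as a careful person would: the job done as asked, in the order asked, and still so for the second after the job is handed in, with the robot touching nothing.
It also fails if it takes over 96 s, if anything falls off the work surface, if the arm or the gripper's body presses on something with over 40 N, if the wrist force passes 120 N, or if a joint passes its speed limit or range.

## Working session

There is one attempt and no reset: what is moved stays moved. The work goes in short steps, Python scripts to look and compute and a shell command to move; the robot and the scene stay as the last step left them, time stands still between calls to the robot, and variables do not carry over. Pictures are saved under pics/ and viewed, at most 14 in all, crops included, and the job is handed in when it is done.

```bash
ls; mkdir -p pics; python3 - <<'E'
from rig import r
import cv2
for n in("top","scene"):
    im=r.grab_frame(n); cv2.imwrite(f"pics/{n}0.png",im[:,:,::-1]); print({k:(v.tolist() if hasattr(v,'tolist') else v) for k,v in r.camera_params(n).items()})
print(r.camera_params("wrist")); print(r.sense())
E
```

```text
pics
{'fx': 523.7439071928069, 'fy': 523.7439071928069, 'cx': 277.2766152618095, 'cy': 211.0078030929467, 'rvec': [2.1420323322475396, -2.1772188186039023, 0.1326515757201193], 'tvec': [82.1233896718252, 428.15656529712993, 1191.501178708237]}
{'fx': 495.1471912265014, 'fy': 495.1471912265014, 'cx': 284.5907312579368, 'cy': 198.89935917086262, 'rvec': [1.4607885900978208, 1.8439520162099687, -0.9528836141894155], 'tvec': [23.704081590581964, -211.87258156623355, 1556.095786763725]}
{'fx': 374.6922668413423, 'fy': 374.6922668413423, 'cx': 277.4447385821493, 'cy': 207.56181849169147, 'hand_eye': array([[-2.30364989e-05, -9.65231409e-01, -2.61396877e-01,
         6.63301891e+01],
       [ 9.99999857e-01,  1.17534212e-04, -5.22134047e-04,
        -7.40601191e-01],
       [ 5.34703258e-04, -2.61396851e-01,  9.65231268e-01,
        -1.17669663e+02],
       [ 0.00000000e+00,  0.00000000e+00,  0.00000000e+00,
         1.00000000e+00]])}
{'clock': 0.1, 'qpos': array([ 1.26259370e+00,  3.53583885e-01,  1.63406128e+00, -3.93677293e-05,
        1.15524269e+00, -2.43545996e-03]), 'qvel': array([-0.00022485, -0.0030456 , -0.00308478, -0.00060407, -0.0012489 ,
        0.00060006]), 'joint_efforts': array([ 1.57047125e-03, -6.06356621e+01, -3.42818713e+01,  1.60574509e-04,
        4.04134902e-03, -1.66066610e-05]), 'eef_pos': array([188.04791393, 595.60849023, 255.63298441]), 'tcp_rot': array([-3.14029737e+00,  3.28421439e-05,  2.83584143e+00]), 'contact_force': array([-0.21179622, -0.92498205, -0.61438757]), 'wrist_torque': array([0.05621413, 0.00674425, 0.00286556]), 'grasp_force': 0.0, 'opening': 0.9987600243862398}
```

View pics/top0.png

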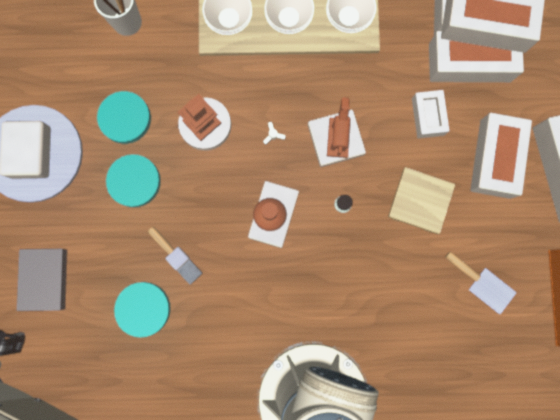

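View pics/scene0.png

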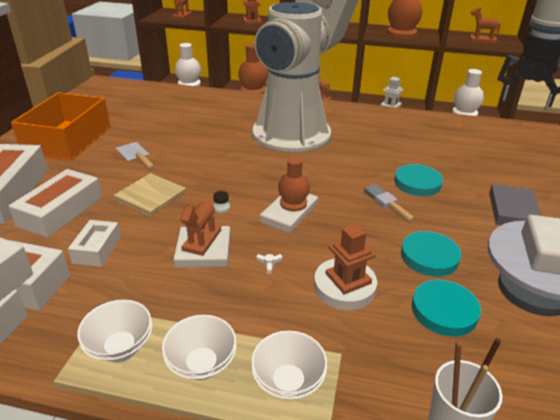

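The top view shows the tower on the round bat (204,122), the horse on the square bat (337,137), the vase on the oblong bat (273,213) and the empty board (422,200). The mould is at (432,113), the pot at (344,203) and the stilt at (273,132). Next I'll rectify at bat-top and figure-top heights.

```bash
cat > h.py <<'E'
import numpy as np,cv2
from rig import r
def cam(n):
    p=r.camera_params(n); K=np.array([[p['fx'],0,p['cx']],[0,p['fy'],p['cy']],[0,0,1]])
    if n!="wrist": return K,cv2.Rodrigues(np.array(p['rvec'],float))[0],np.array(p['tvec'],float)
    s=r.sense(); from scipy.spatial.transform import Rotation as Ro
    T=np.eye(4);T[:3,:3]=Ro.from_euler('xyz',s['tcp_rot']).as_matrix();T[:3,3]=s['eef_pos']
    W=np.linalg.inv(T@np.array(p['hand_eye'])); return K,W[:3,:3],W[:3,3]
def ortho(im,c,z,x1,y1,w,h,s=1.0):
    """image col = (y1-y)*s, row=(x1-x)*s : x up, y left"""
    K,R,t=c
    H=K@np.c_[R[:,0],R[:,1],R[:,2]*z+t]           # (x,y,1)->pix
    A=np.array([[0,-1/s,x1],[-1/s,0,y1],[0,0,1]]) # (col,row,1)->(x,y,1)
    return cv2.warpPerspective(im,H@A,(w,h),flags=cv2.INTER_CUBIC|cv2.WARP_INVERSE_MAP)
E
python3 - <<'E'
from h import *
im=cv2.imread('pics/top0.png'); c=cam('top')
K,R,t=c
for z in(25,120):
  for uv in((175,70),(460,250)):
    H=K@np.c_[R[:,0],R[:,1],R[:,2]*z+t]; q=np.linalg.solve(H,[*uv,1]); print(z,uv,(q/q[2])[:2])
bases=dict(round=(204,122),square=(337,137),oblong=(273,213),board=(422,200),mould=(432,113),pot=(344,203),stilt=(273,132))
for k,uv in bases.items():
    H=K@np.c_[R[:,0],R[:,1],R[:,2]*25+t]; q=np.linalg.solve(H,[*uv,1]); q=(q/q[2])[:2]; print(k,q)
E
```

```text
25 (175, 70) [775.08945008 315.47205213]
25 (460, 250) [ 332.14001452 -344.66852193]
120 (175, 70) [736.39095008 296.84260707]
120 (460, 250) [ 328.2346057  -311.44479969]
round [645.31764799 245.67746073]
square [603.70701288 -69.10139342]
oblong [425.04631471  85.15336191]
board [ 449.92662526 -262.8293533 ]
mould [ 658.60089638 -297.03857039]
pot [445.82234173 -80.66940551]
stilt [618.29882531  82.18776596]
```

```bash
python3 - <<'E'
from h import *
im=cv2.imread('pics/top0.png'); c=cam('top'); print(-c[1].T@c[2])
B=[(645,246),(604,-69),(425,85),(450,-263)]
def crop(x,y,z):
    o=ortho(im,c,z,x+80,y+80,199,199,1.24)
    o=ortho(im,c,z,x+80,y+80,200,200,1.25)
    for k in range(0,161,20): cv2.line(o,(int(k*1.25),0),(int(k*1.25),4 if k!=80 else 10),(0,255,0)); cv2.line(o,(0,int(k*1.25)),(4 if k!=80 else 10,int(k*1.25)),(0,255,0))
    return o
rows=[np.hstack([crop(x,y,z) for (x,y),z in zip(B,zs)]) for zs in ((25,)*4,(120,81,120,0))]
cv2.imwrite('pics/o1.png',np.vstack(rows))
# white fits
for n,(x,y) in zip(("round","square","oblong","board"),B):
    o=ortho(im,c,25,x+90,y+90,720,720,4.); hsv=cv2.cvtColor(o,cv2.COLOR_BGR2HSV)
    m=((hsv[...,1]<60)&(hsv[...,2]>140)) if n!="board" else ((hsv[...,0]>15)&(hsv[...,2]>150)&(hsv[...,1]>50))
    m=m.astype(np.uint8); cs,_=cv2.findContours(cv2.morphologyEx(m,cv2.MORPH_OPEN,np.ones((9,9))),cv2.RETR_EXTERNAL,cv2.CHAIN_APPROX_NONE)
    P=np.vstack([q for q in cs if cv2.contourArea(q)>300])[:,0]; h=cv2.convexHull(P)
    (u,v),wh,a=cv2.minAreaRect(h); print(n,"rect",x+90-v/4,y+90-u/4,np.array(wh)/4,a,"circ",end=' ')
    (u,v),rr=cv2.minEnclosingCircle(h); print(x+90-v/4,y+90-u/4,rr/4)
E
```

```text
[ 282.42041294   78.3013412  1234.44115482]
round rect 638.2280883789062 241.3050537109375 [114.00019836 126.00926208] 52.467071533203125 circ 642.7792282104492 244.62186431884766 64.445068359375
square rect 603.0469970703125 -67.22068786621094 [115.00140381 114.6338501 ] 75.33733367919922 circ 603.0 -66.625 78.57731628417969
oblong rect 423.5200729370117 85.1978988647461 [ 84.98283386 141.53149414] 17.592424392700195 circ 423.75 85.0 80.07537841796875
board rect 449.5387878417969 -261.7264862060547 [128.17660522 128.89904785] 20.121789932250977 circ 450.5 -261.625 87.66032409667969
```

View pics/o1.png

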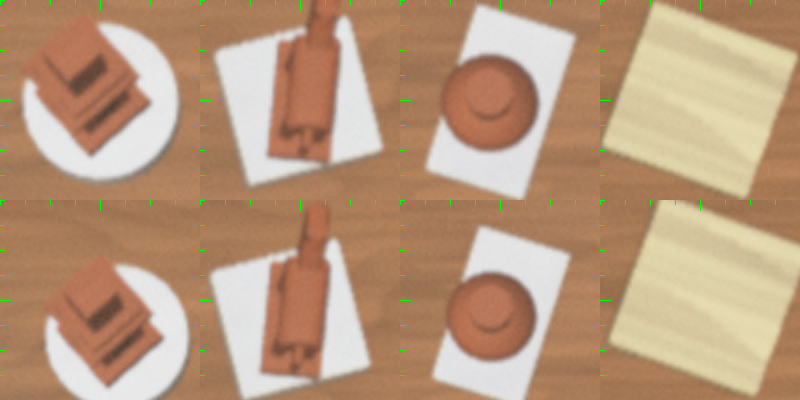

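Orthos at z=25 (top row): the round bat is centred at about (101,104), with clean square, oblong and board outlines that agree with the fits. The tower is turned about 40-50°, and the horse's head points up with yaw about -6°. I'll move over the vase and refine with the wrist camera.

```bash
python3 -m jog '[[[0,0,0],[-0.015,-0.016,0],1],[[0,0,0],[-0.03,-0.032,0],1],[[0,0,0],[-0.034,-0.036,0],1],[[0,0,0],[-0.034,-0.036,0],1],[[0,0,0],[-0.034,-0.036,0],1],[[0,0,0],[-0.034,-0.036,0],1],[[0,0,0],[-0.034,-0.036,0],1],[[0,0,0],[-0.034,-0.036,0],1],[[0,0,0],[-0.034,-0.036,0],1],[[0,0,0],[-0.034,-0.036,0],1],[[0,0,0],[-0.03,-0.034,0],1],[[0,0,0],[-0.02,-0.025,0],1]]'; python3 -m jog '[[[0,0,0],[-0.010,-0.016,0],1],[[0,0,0],[0,0,0],1],[[0,0,0],[0,0,0],1],[[0,0,0],[0,0,0],1]]'
python3 - <<'E'
from h import *
c=cam('wrist'); im=r.grab_frame('wrist')[:,:,::-1].copy(); cv2.imwrite('pics/w1.png',im); s=r.sense(); print(s['eef_pos'],s['tcp_rot'],s['qpos'])
np.savez('w1.npz',K=c[0],R=c[1],t=c[2])
E
```

```text
clock: 1.3
eef_pos: [419.8, 106.4, 256.3]
tcp_rot: [-3.141, 0.0, 2.835]
contact_force: [1.0, 0.9, -0.1]
opening: 0.995
grasp_force: 0.0
clock: 1.7
eef_pos: [423.6, 91.3, 256.2]
tcp_rot: [3.141, -0.0, 2.836]
contact_force: [-0.2, 0.2, 0.4]
opening: 0.999
grasp_force: 0.0
[423.61229638  91.43546339 256.20103431] [ 3.14148535e+00 -3.36189419e-04  2.83689077e+00] [ 2.08934764e-01  4.78151093e-02  2.02108736e+00  2.94375615e-04
  1.07293029e+00 -1.05730027e+00]
```

View pics/w1.png

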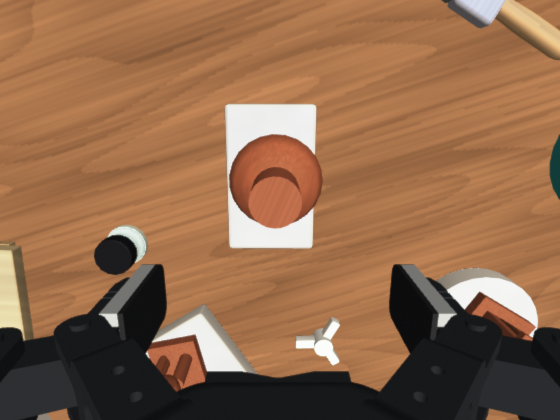

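The wrist view shows the neck top centred at about (275,202), r≈27. The oblong bat corners are at (226,104), (316,104), (313,247) and (230,247), almost squared with the tool.

```bash
cat >> h.py <<'E'
def bp(c,uv,z):
    K,R,t=c; H=K@np.c_[R[:,0],R[:,1],R[:,2]*z+t]; q=np.linalg.solve(H,[*uv,1.]); return (q/q[2])[:2]
def prj(c,X):
    K,R,t=c; p=K@(R@np.array(X,float)+t); return p[:2]/p[2]
E
python3 - <<'E'
from h import *
d=np.load('w1.npz'); c=(d['K'],d['R'],d['t'])
print('neck',bp(c,(275,202),145),bp(c,(302,202),145))
q=[bp(c,u,25) for u in((226,104),(316,104),(313,247),(230,247))]; print(q,np.mean(q,0)); a=q[2]-q[1]; print(np.linalg.norm(a),np.linalg.norm(q[1]-q[0]),np.arctan2(a[1],a[0]))
t=cam('top'); print(prj(t,[*bp(c,(275,202),145),145]))
E
```

```text
neck [415.23424595  91.46006841] [420.34680187 107.6898361 ]
[array([344.38542388,  66.94102877]), array([368.66204538, 143.97906047]), array([499.37889346, 103.51769695]), array([474.62484365,  24.92170277])] [421.76280159  84.83987224]
136.83572745615302 80.77259856798953 -0.3001808519389137
[269.63441238 210.997525  ]
```

```bash
python3 -m jog '[[[0,0,0],[0.008,-0.0025,0.01],1],[[0,0,0],[0,0,0.02],1],[[0,0,0],[0,0,0.025],1],[[0,0,0],[0,0,0.025],1],[[0,0,0],[0,0,0.02],1],[[0,0,0],[0,0,0.012],1],[[0,0,0],[0,0,0.008],1],[[0,0,0],[0,0,0],1]]' 35; python3 -m jog '[[[0,0,0],[0,0,0],-1],[[0,0,0],[0,0,0],-1],[[0,0,0],[0,0,0],-1],[[0,0,0],[0,0,0],-1],[[0,0,0],[0,0,0],-1],[[0,0,0],[0,0,0],-1],[[0,0,0],[0,0,0],-1],[[0,0,0],[0,0,0],-1]]' 35
```

```text
clock: 2.55
eef_pos: [414.3, 90.8, 135.2]
tcp_rot: [-3.14, -0.002, 2.837]
contact_force: [0.1, 0.2, 0.2]
opening: 0.999
grasp_force: 0.0
clock: 3.35
eef_pos: [416.1, 90.8, 136.8]
tcp_rot: [3.141, 0.001, 2.836]
contact_force: [0.2, 1.1, 6.1]
opening: 0.388
grasp_force: 34.8
```

```bash
python3 -m jog '[[[0,0,0],[0,0,-0.004],-1],[[0,0,0],[0,0,-0.01],-1],[[0,0,0],[0,0,-0.018],-1],[[0,0,0],[0,0,-0.018],-1],[[0,0,0],[0,0,-0.01],-1],[[0,0,0],[-0.002,-0.005,0],-1],[[0,0,0],[-0.005,-0.012,0],-1],[[0,0,0],[-0.008,-0.02,0],-1],[[0,0,0],[-0.011,-0.026,0],-1],[[0,0,0],[-0.012,-0.028,0],-1],[[0,0,0],[-0.012,-0.028,0],-1],[[0,0,0],[-0.012,-0.028,0],-1]]'; python3 -m jog '[[[0,0,0],[-0.012,-0.028,0],-1],[[0,0,0],[-0.012,-0.028,0],-1],[[0,0,0],[-0.012,-0.028,0],-1],[[0,0,0],[-0.012,-0.028,0],-1],[[0,0,0],[-0.0117,-0.0265,0],-1],[[0,0,0],[-0.011,-0.024,0],-1],[[0,0,0],[-0.009,-0.018,0],-1],[[0,0,0],[-0.006,-0.008,0],-1],[[0,0,0],[-0.003,-0.005,0],-1],[[0,0,0],[0,0,0],-1],[[0,0,0],[0,0,0],-1],[[0,0,0],[0,0,0],-1]]'
python3 - <<'E'
from h import *
c=cam('wrist'); im=r.grab_frame('wrist')[:,:,::-1].copy(); cv2.imwrite('pics/w2.png',im); np.savez('w2.npz',K=c[0],R=c[1],t=c[2])
E
```

```text
clock: 4.55
eef_pos: [429.7, -69.7, 195.5]
tcp_rot: [-3.141, -0.001, 2.836]
contact_force: [0.8, -0.3, -3.0]
opening: 0.386
grasp_force: 35.5
clock: 5.75
eef_pos: [456.6, -278.6, 196.2]
tcp_rot: [3.141, -0.0, 2.837]
contact_force: [0.9, -0.8, -4.0]
opening: 0.386
grasp_force: 35.6
```

View pics/w2.png

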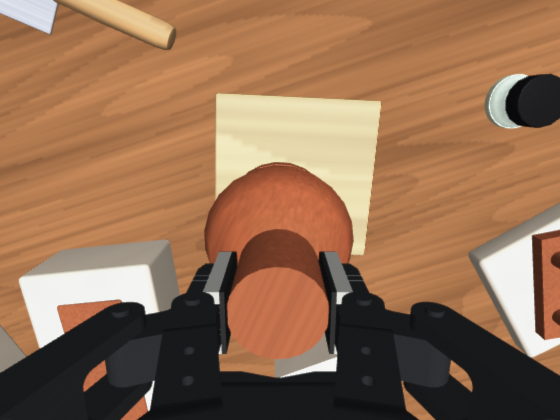

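The vase is held upright over the board, a bit past centre (board visible at 216-380 × 95-255). I'll correct and lower it.

```bash
python3 -m jog '[[[0,0,0],[0.004,0.005,0],-1],[[0,0,0],[0.005,0.006,0],-1],[[0,0,0],[0.0027,0.0027,0.005],-1],[[0,0,0],[0,0,0.012],-1],[[0,0,0],[0,0,0.015],-1],[[0,0,0],[0,0,0.012],-1],[[0,0,0],[0,0,0.008],-1],[[0,0,0],[0,0,0.003],-1],[[0,0,0],[0,0,0.002],-1],[[0,0,0],[0,0,0],-1],[[0,0,0],[0,0,0],-1]]'; python3 -m jog '[[[0,0,0],[0,0,0.001],-1],[[0,0,0],[0,0,0],-1],[[0,0,0],[0,0,0],-1]]';python3 -m jog '[[[0,0,0],[0,0,0.001],-1],[[0,0,0],[0,0,0],-1],[[0,0,0],[0,0,0],-1]]'
```

```text
clock: 6.9
eef_pos: [450.0, -263.1, 139.7]
tcp_rot: [-3.141, 0.001, 2.836]
contact_force: [-0.7, 1.1, -4.0]
opening: 0.386
grasp_force: 35.7
clock: 7.2
eef_pos: [449.8, -262.9, 138.5]
tcp_rot: [-3.142, 0.0, 2.836]
contact_force: [1.1, 0.4, -4.1]
opening: 0.388
grasp_force: 35.7
clock: 7.5
eef_pos: [449.7, -262.9, 137.2]
tcp_rot: [3.142, -0.0, 2.836]
contact_force: [0.7, -0.1, -2.9]
opening: 0.387
grasp_force: 35.7
```

```bash
python3 -m jog '[[[0,0,0],[0,0,0.0006],-1],[[0,0,0],[0,0,0],-1],[[0,0,0],[0,0,0],-1],[[0,0,0],[0,0,0],-0.15],[[0,0,0],[0,0,0],-0.05],[[0,0,0],[0,0,0],0.2],[[0,0,0],[0,0,0],1],[[0,0,0],[0,0,0],1],[[0,0,0],[0,0,-0.005],1],[[0,0,0],[0,0,-0.02],1],[[0,0,0],[0,0,-0.035],1],[[0,0,0],[0,0,-0.035],1]]'; python3 -m jog '[[[0,0,0],[-0.003,0.009,-0.02],1],[[0,0,0],[-0.009,0.024,-0.006],1],[[0,0,0],[-0.011,0.03,0],1],[[0,0,0],[-0.012,0.035,0],1],[[0,0,0],[-0.012,0.035,0],1],[[0,0,0],[-0.012,0.035,0],1],[[0,0,0],[-0.011,0.03,0],1],[[0,0,0],[-0.009,0.024,0],1],[[0,0,0],[-0.0045,0.012,0],1],[[0,0,-0.1],[0,0,0],1],[[0,0,-0.104],[0,0,0],1],[[0,0,0],[0,0,0],1]]'; python3 -m jog '[[[0,0,0],[0,0,0],1],[[0,0,0],[0,0,0],1],[[0,0,0],[0,0,0],1]]'
python3 - <<'E'
from h import *
c=cam('wrist'); im=r.grab_frame('wrist')[:,:,::-1].copy(); cv2.imwrite('pics/w3.png',im); np.savez('w3.npz',K=c[0],R=c[1],t=c[2])
E
```

```text
clock: 8.7
eef_pos: [449.3, -262.6, 232.7]
tcp_rot: [3.141, -0.001, 2.836]
contact_force: [0.5, 0.1, -0.7]
opening: 1.0
grasp_force: 0.0
clock: 9.9
eef_pos: [599.5, -65.2, 257.8]
tcp_rot: [-3.141, -0.0, 3.041]
contact_force: [0.5, -0.9, -0.6]
opening: 0.998
grasp_force: 0.0
clock: 10.2
eef_pos: [599.7, -65.1, 257.8]
tcp_rot: [-3.142, 0.0, 3.038]
contact_force: [0.3, -0.1, -1.2]
opening: 1.0
grasp_force: 0.0
```

View pics/w3.png

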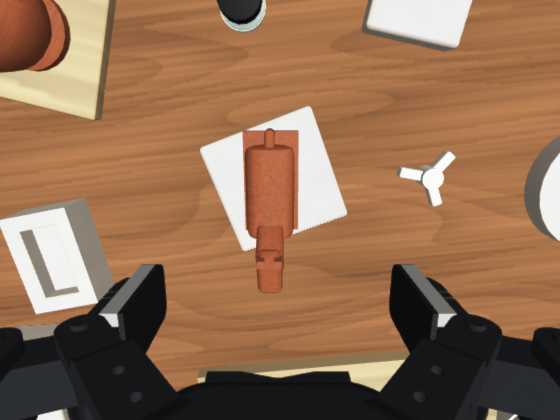

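The wrist view shows the horse aligned with the tool axes: its foot's tail-end corners are at (243,131) and (298,130), and its right edge runs down to about (297,229). The barrel is at 246-295 and the square bat corners are at (201,150), (310,107), (346,213) and (245,250).

```bash
python3 - <<'E'
from h import *
d=np.load('w3.npz'); c=(d['K'],d['R'],d['t'])
A,B,C=[bp(c,u,37) for u in((243,131),(298,130),(297,229))]
print(A,B,C,np.linalg.norm(A-B)); a=C-B; print('yaw',np.arctan2(a[1],a[0]),np.linalg.norm(a))
v=(A-B); print('yaw tail', np.arctan2(v[1],v[0])-np.pi/2, np.arctan2(v[1],v[0])+np.pi/2)
m=(A+B)/2; yaw=-0.103; o=m+46*np.array([np.cos(yaw),np.sin(yaw)]); print('origin',o)
L,Rr=bp(c,(246,190),87),bp(c,(295,190),87); print('barrel',L,Rr,(L+Rr)/2,np.linalg.norm(L-Rr))
q=[bp(c,u,25) for u in((201,150),(310,107),(346,213),(245,250))]; print('sq',np.mean(q,0),[np.linalg.norm(q[i]-q[i-1]) for i in range(4)],[np.degrees(np.arctan2(*(q[i]-q[i-1])[::-1]))%90 for i in range(4)])
# line lateral check
n=np.array([-np.sin(yaw),np.cos(yaw)]); print(n@(o-m), n@(((L+Rr)/2)-o))
g=o-7*np.array([np.cos(yaw),np.sin(yaw)]); print('grip',g)
E
```

```text
[551.49145422 -91.70247068] [555.66477804 -43.11559809] [647.51951989 -52.28683607] 48.765775093320116
yaw -0.09951519868010118 92.31145760745143
yaw tail -3.22727640913218 -0.08568375554238683
origin [599.33432478 -72.13866125]
barrel [594.33338778 -90.31825835] [598.31801182 -51.93467522] [596.3256998  -71.12646678] 38.589852070126824
sq [602.73735897 -68.20235654] [np.float64(106.68811466075718), np.float64(107.6971524654195), np.float64(106.32816973449346), np.float64(106.32494301247901)] [np.float64(15.328105103664882), np.float64(15.091272011230501), np.float64(14.58913964045719), np.float64(15.286946677060868)]
-1.3408203846981695e-16 0.6974893005987499
grip [592.37142346 -71.41893543]
```

```bash
python3 -m jog '[[[0,0,0],[0.0066,-0.0067,0.01],1],[[0,0,0],[0,0,0.02],1],[[0,0,0],[0,0,0.03],1],[[0,0,0],[0,0,0.03],1],[[0,0,0],[0,0,0.03],1],[[0,0,0],[0,0,0.02],1],[[0,0,0],[0,0,0.012],1],[[0,0,0],[0,0,0.008],1],[[0,0,0],[0,0,0],1],[[0,0,0],[0,0,0],1]]' 30; python3 -m jog '[[[0,0,0],[0,0,0],-1],[[0,0,0],[0,0,0],-1],[[0,0,0],[0,0,0],-1],[[0,0,0],[0,0,0],-1],[[0,0,0],[0,0,0],-1],[[0,0,0],[0,0,0],-1],[[0,0,0],[0,0,0],-1],[[0,0,0],[0,0,0],-1]]' 30; python3 -m jog '[[[0,0,0],[0,0,-0.004],-1],[[0,0,0],[0,0,-0.01],-1],[[0,0,0],[0,0,-0.018],-1],[[0,0,0],[0,0,-0.018],-1],[[0,0,0],[0,0,-0.018],-1],[[0,0,0],[0,0,-0.012],-1],[[0,0,0],[0,0,0],-1],[[0,0,0],[0,0,0],-1]]'
```

```text
clock: 11.25
eef_pos: [593.0, -71.0, 98.4]
tcp_rot: [-3.142, 0.001, 3.04]
contact_force: [0.5, 0.6, 0.4]
opening: 1.0
grasp_force: 0.0
clock: 12.05
eef_pos: [592.9, -70.8, 98.3]
tcp_rot: [3.142, 0.001, 3.04]
contact_force: [-1.2, 1.5, 5.6]
opening: 0.433
grasp_force: 29.8
clock: 12.85
eef_pos: [592.3, -70.8, 177.5]
tcp_rot: [-3.142, -0.0, 3.04]
contact_force: [0.1, -0.2, -3.5]
opening: 0.433
grasp_force: 30.8
```

```bash
python3 -m jog '[[[0,0,0],[0.0057,0.0042,0],-1],[[0,0,0],[0.0134,0.0097,0],-1],[[0,0,0],[0.021,0.0153,0],-1],[[0,0,0],[0.0248,0.0181,0],-1],[[0,0,0],[0.0267,0.0195,0],-1],[[0,0,0],[0.0267,0.0195,0],-1],[[0,0,0],[0.0248,0.0181,0],-1],[[0,0,0],[0.021,0.0153,0],-1],[[0,0,0],[0.0153,0.0111,0],-1],[[0,0,0],[0.0114,0.0084,0],-1],[[0,0,0.05],[0,0,0],-1],[[0,0,0.1],[0,0,0],-1]]'; python3 -m jog '[[[0,0,0.052],[0,0,0],-1],[[0,0,0],[0,0,0],-1],[[0,0,0],[0,0,0],-1],[[0,0,0],[0,0,0],-1]]'
python3 - <<'E'
from h import *
c=cam('wrist'); im=r.grab_frame('wrist')[:,:,::-1].copy(); cv2.imwrite('pics/w4.png',im); np.savez('w4.npz',K=c[0],R=c[1],t=c[2])
E
```

```text
clock: 14.05
eef_pos: [415.8, 87.5, 177.5]
tcp_rot: [-3.141, -0.0, 2.888]
contact_force: [-0.2, -0.2, -2.8]
opening: 0.432
grasp_force: 30.8
clock: 14.45
eef_pos: [416.7, 87.0, 177.6]
tcp_rot: [-3.141, -0.0, 2.839]
contact_force: [-0.9, -0.3, -3.4]
opening: 0.431
grasp_force: 30.8
```

View pics/w4.png

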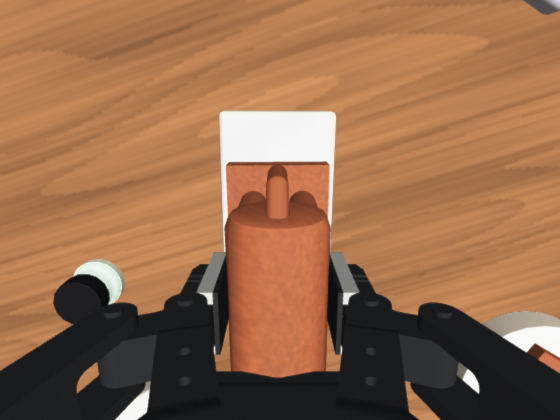

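The foot (columns 227-329, rear edge at row 163) is centred over and parallel to the bat (220-336, rear edge at row 112). I'll check the fore-aft gap numerically.

```bash
python3 - <<'E'
from h import *
d=np.load('w4.npz'); c=(d['K'],d['R'],d['t']); a=np.array([np.cos(-.304),np.sin(-.304)]); n=np.array([-a[1],a[0]])
f=bp(c,(278,163),116); b=bp(c,(278,112),25); print(a@(f-b), n@(f-b))
f=(bp(c,(227,163),116)+bp(c,(329,163),116))/2; b=(bp(c,(221,120),25)+bp(c,(335,120),25))/2; print(n@(f-b)); print(np.linalg.norm(bp(c,(227,163),116)-bp(c,(329,163),116)))
E
python3 -m jog '[[[0,0,0],[0,0,0.008],-1],[[0,0,0],[0,0,0.015],-1],[[0,0,0],[0,0,0.02],-1],[[0,0,0],[0,0,0.015],-1],[[0,0,0],[0,0,0.01],-1],[[0,0,0],[0,0,0.005],-1],[[0,0,0],[0,0,0.002],-1],[[0,0,0],[0,0,0],-1],[[0,0,0],[0,0,0],-1]]'
```

```text
22.405449686025932 -0.028104178012751408
-0.03622895996098763
48.9779936841152
clock: 15.4
eef_pos: [417.3, 87.1, 103.2]
tcp_rot: [3.141, 0.001, 2.838]
contact_force: [-0.6, 0.3, -3.2]
opening: 0.43
grasp_force: 30.8
```

```bash
python3 -m jog '[[[0,0,0],[-0.0008,0,0.002],-1],[[0,0,0],[0,0,0.0015],-1],[[0,0,0],[0,0,0],-1],[[0,0,0],[0,0,0],-1]]';python3 -m jog '[[[0,0,0],[0,0,0.001],-1],[[0,0,0],[0,0,0],-1],[[0,0,0],[0,0,0],-1]]';python3 -m jog '[[[0,0,0],[0,0,0.0006],-1],[[0,0,0],[0,0,0],-1],[[0,0,0],[0,0,0],-1]]'
```

```text
clock: 15.8
eef_pos: [417.6, 86.8, 99.2]
tcp_rot: [-3.142, 0.0, 2.838]
contact_force: [0.1, 0.2, -3.6]
opening: 0.431
grasp_force: 30.8
clock: 16.1
eef_pos: [417.7, 86.8, 98.3]
tcp_rot: [3.141, 0.0, 2.838]
contact_force: [-1.2, 0.9, 0.7]
opening: 0.432
grasp_force: 31.1
clock: 16.4
eef_pos: [417.8, 86.9, 98.2]
tcp_rot: [3.141, 0.0, 2.838]
contact_force: [-3.1, 1.2, 12.9]
opening: 0.427
grasp_force: 32.2
```

```bash
python3 -m jog '[[[0,0,0],[0,0,-0.0008],-1],[[0,0,0],[0,0,0],-1],[[0,0,0],[0,0,0],-0.08],[[0,0,0],[0,0,0],0],[[0,0,0],[0,0,0],0.3],[[0,0,0],[0,0,0],1],[[0,0,0],[0,0,0],1],[[0,0,0],[0,0,0],1],[[0,0,0],[0,0,-0.01],1],[[0,0,0],[0,0,-0.03],1],[[0,0,0],[0,0,-0.04],1],[[0,0,0],[0,0,-0.04],1]]'; python3 -m jog '[[[0,0,0],[-0.005,0.0065,-0.03],1],[[0,0,0],[-0.0116,0.0151,-0.01],1],[[0,0,0],[-0.0182,0.0238,0],1],[[0,0,0],[-0.0215,0.0281,0],1],[[0,0,0],[-0.0231,0.0303,0],1],[[0,0,0],[-0.0231,0.0303,0],1],[[0,0,0],[-0.0215,0.0281,0],1],[[0,0,0],[-0.0182,0.0238,0],1],[[0,0,0],[-0.0132,0.0173,0],1],[[0,0,0],[-0.0096,0.0129,0],1],[[0,0,0.13],[0,0,0],1],[[0,0,0.13],[0,0,0],1]]'; python3 -m jog '[[[0,0,0.13],[0,0,0],1],[[0,0,0.128],[0,0,0],1],[[0,0,0],[0,0,0],1],[[0,0,0],[0,0,0],1],[[0,0,0],[0,0,0],1],[[0,0,0],[0,0,0],1]]'
python3 - <<'E'
from h import *
c=cam('wrist'); im=r.grab_frame('wrist')[:,:,::-1].copy(); cv2.imwrite('pics/w5.png',im); np.savez('w5.npz',K=c[0],R=c[1],t=c[2])
E
```

```text
clock: 17.6
eef_pos: [417.1, 86.6, 220.2]
tcp_rot: [-3.141, -0.001, 2.838]
contact_force: [0.7, 0.1, 0.0]
opening: 1.001
grasp_force: 0.0
clock: 18.8
eef_pos: [639.8, 244.0, 258.8]
tcp_rot: [-3.141, -0.0, 2.573]
contact_force: [-0.8, -0.5, 0.4]
opening: 1.0
grasp_force: 0.0
clock: 19.4
eef_pos: [639.7, 243.7, 258.5]
tcp_rot: [-3.142, -0.0, 2.322]
contact_force: [0.7, -0.0, -1.5]
opening: 0.998
grasp_force: 0.0
```

View pics/w5.png

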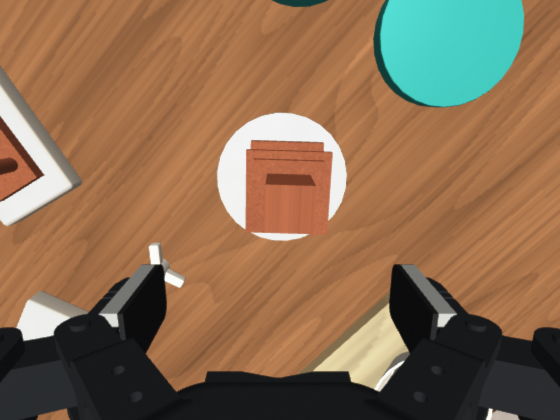

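The tower stands on the round bat (centre about (282,176)), within 2° of square to the tool. The upper storey isn't distinct enough, so I'll zoom in.

```bash
python3 - <<'E'
import cv2,numpy as np
im=cv2.imread('pics/w5.png')[105:250,210:355]
g=cv2.createCLAHE(4,(4,4)).apply(im[...,2])
o=cv2.resize(g,None,fx=4,fy=4,interpolation=cv2.INTER_CUBIC); cv2.imwrite('pics/w5z.png',o)
E
```

```text
(no output)
```

View pics/w5z.png

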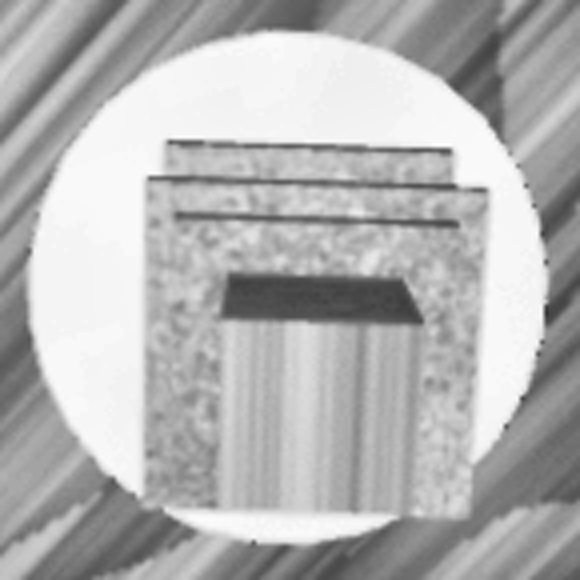

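```bash
python3 - <<'E'
from h import *
d=np.load('w5.npz'); c=(d['K'],d['R'],d['t'])
f=lambda u,v,z: bp(c,(210+u/4-.375,105+v/4-.375),z)
def edge(a,b,z,h):
    A,B=f(*a,z),f(*b,z); v=(B-A)/np.linalg.norm(B-A); n=np.array([-v[1],v[0]]); 
    m=(A+B)/2
    # towards interior: image down
    n*=np.sign(n@(f((a[0]+b[0])/2,400,z)-m)); print(np.linalg.norm(B-A),'yaw',np.arctan2(v[1],v[0])%(np.pi/2),'centre',m+n*h)
edge((219,320.5),(423,324.5),145,16)
edge((166,141),(453,149),25,33)
edge((166,141),(453,149),33,33)
edge((147,178),(488,188),80,32)
P=[f(*u,25) for u in((28,285),(547,285),(290,30),(290,544))]; print('round',(P[0]+P[1])/2,(P[2]+P[3])/2, np.linalg.norm(P[0]-P[1]),np.linalg.norm(P[2]-P[3]))
for uv in ((28,285),(547,285),(290,30),(290,544)): pass
E
```

```text
32.098216034330434 yaw 0.7308309966243669 centre [643.32435363 249.51191888]
66.50796714959513 yaw 0.7232104441010444 centre [643.64950999 249.73559658]
64.99299422569854 yaw 0.7232104441010414 centre [643.02015725 250.12058202]
67.09255617325756 yaw 0.7216021620211112 centre [644.85313848 248.81060096]
round [640.53616778 247.02930574] [643.23185221 245.034391  ] 123.18082939101164 123.90991890134787
```

```bash
python3 -m jog '[[[0,0,0],[0.0018,0.0067,0.01],1],[[0,0,0.027],[0,0,0.02],1],[[0,0,0],[0,0,0.025],1],[[0,0,0],[0,0,0.025],1],[[0,0,0],[0,0,0.02],1],[[0,0,0],[0,0,0.014],1],[[0,0,0],[0,0,0.008],1],[[0,0,0],[0,0,0],1],[[0,0,0],[0,0,0],1]]' 35; python3 -m jog '[[[0,0,0],[0,0,0],-1],[[0,0,0],[0,0,0],-1],[[0,0,0],[0,0,0],-1],[[0,0,0],[0,0,0],-1],[[0,0,0],[0,0,0],-1],[[0,0,0],[0,0,0],-1],[[0,0,0],[0,0,0],-1],[[0,0,0],[0,0,0],-1]]' 35; python3 -m jog '[[[0,0,0],[0,0,-0.004],-1],[[0,0,0],[0,0,-0.01],-1],[[0,0,0],[0,0,-0.018],-1],[[0,0,0],[0,0,-0.018],-1],[[0,0,0],[0,0,-0.014],-1],[[0,0,0],[0,0,-0.006],-1],[[0,0,0],[0,0,0],-1],[[0,0,0],[0,0,0],-1]]'
```

```text
clock: 20.35
eef_pos: [644.0, 249.8, 137.0]
tcp_rot: [3.141, 0.0, 2.293]
contact_force: [0.3, 0.4, 0.9]
opening: 1.0
grasp_force: 0.0
clock: 21.15
eef_pos: [643.8, 249.7, 136.9]
tcp_rot: [3.141, 0.0, 2.293]
contact_force: [0.8, 0.1, 5.4]
opening: 0.37
grasp_force: 37.7
clock: 21.95
eef_pos: [643.0, 249.4, 205.7]
tcp_rot: [-3.141, -0.0, 2.293]
contact_force: [0.1, -1.0, -3.8]
opening: 0.366
grasp_force: 36.5
```

```bash
python3 -m jog '[[[0,0,0],[-0.0064,-0.0072,0],-1],[[0,0,0],[-0.0127,-0.0144,0],-1],[[0,0,0],[-0.019,-0.0216,0],-1],[[0,0,0],[-0.0222,-0.0252,0],-1],[[0,0,0],[-0.0233,-0.0264,0],-1],[[0,0,0],[-0.0233,-0.0264,0],-1],[[0,0,0],[-0.0233,-0.0264,0],-1],[[0,0,0],[-0.0233,-0.0264,0],-1],[[0,0,0],[-0.0212,-0.024,0],-1],[[0,0,0],[-0.0169,-0.0192,0],-1],[[0,0,0],[-0.0127,-0.0144,0],-1],[[0,0,0],[-0.0074,-0.0083,0],-1]]'; python3 -m jog '[[[0,0,0.05],[0,0,0],-1],[[0,0,0.1],[0,0,0],-1],[[0,0,0.12],[0,0,0],-1],[[0,0,0.1],[0,0,0],-1],[[0,0,0.06],[0,0,0],-1],[[0,0,0.029],[0,0,0],-1],[[0,0,0],[0,0,0],-1],[[0,0,0],[0,0,0],-1],[[0,0,0],[0,0,0],-1]]'
python3 - <<'E'
from h import *
c=cam('wrist'); im=r.grab_frame('wrist')[:,:,::-1].copy(); cv2.imwrite('pics/w6.png',im); np.savez('w6.npz',K=c[0],R=c[1],t=c[2])
E
```

```text
clock: 23.15
eef_pos: [602.0, -70.5, 206.1]
tcp_rot: [-3.141, -0.0, 2.291]
contact_force: [-0.4, -0.6, -3.5]
opening: 0.367
grasp_force: 36.5
clock: 24.05
eef_pos: [603.2, -67.9, 206.3]
tcp_rot: [-3.142, -0.0, 1.835]
contact_force: [0.3, -0.0, -3.5]
opening: 0.371
grasp_force: 36.5
```

View pics/w6.png

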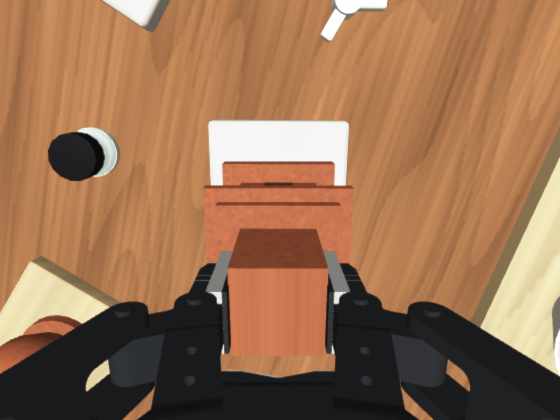

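The tower's foot (223-334) is centred and parallel over the square bat (209-348). Lowering it now.

```bash
python3 -m jog '[[[0,0,0],[0,0,0.008],-1],[[0,0,0],[0,0,0.014],-1],[[0,0,0],[0,0,0.018],-1],[[0,0,0],[0,0,0.014],-1],[[0,0,0],[0,0,0.008],-1],[[0,0,0],[0,0,0.004],-1],[[0,0,0],[0,0,0.001],-1],[[0,0,0],[0,0,0],-1],[[0,0,0],[0,0,0],-1]]';python3 -m jog '[[[0,0,0],[0,0,0.001],-1],[[0,0,0],[0,0,0],-1],[[0,0,0],[0,0,0],-1]]';python3 -m jog '[[[0,0,0],[0,0,0.0007],-1],[[0,0,0],[0,0,0],-1],[[0,0,0],[0,0,0],-1]]'
```

```text
clock: 25.0
eef_pos: [603.8, -67.9, 140.1]
tcp_rot: [3.141, 0.0, 1.834]
contact_force: [0.5, -0.2, -3.0]
opening: 0.372
grasp_force: 36.5
clock: 25.3
eef_pos: [603.4, -67.8, 138.6]
tcp_rot: [3.141, 0.0, 1.834]
contact_force: [0.1, -0.4, -2.9]
opening: 0.371
grasp_force: 36.5
clock: 25.6
eef_pos: [603.3, -67.8, 137.7]
tcp_rot: [-3.142, 0.0, 1.834]
contact_force: [0.4, 0.3, -3.4]
opening: 0.371
grasp_force: 36.5
```

```bash
python3 -m jog '[[[0,0,0],[0,0,0.0006],-1],[[0,0,0],[0,0,0],-1],[[0,0,0],[0,0,0],-1]]';python3 -m jog '[[[0,0,0],[0,0,0.0004],-1],[[0,0,0],[0,0,0],-1],[[0,0,0],[0,0,0],-1]]'
```

```text
clock: 25.9
eef_pos: [603.3, -67.9, 137.0]
tcp_rot: [-3.141, -0.0, 1.834]
contact_force: [-0.3, 0.2, -2.8]
opening: 0.369
grasp_force: 36.5
clock: 26.2
eef_pos: [603.4, -67.8, 136.9]
tcp_rot: [3.141, 0.0, 1.834]
contact_force: [-0.0, -0.5, -0.7]
opening: 0.369
grasp_force: 36.9
```

```bash
python3 -m jog '[[[0,0,0],[0,0,0],-0.2],[[0,0,0],[0,0,0],-0.1],[[0,0,0],[0,0,0],0.1],[[0,0,0],[0,0,0],1],[[0,0,0],[0,0,0],1],[[0,0,0],[0,0,0],1],[[0,0,0],[0,0,-0.005],1],[[0,0,0],[0,0,-0.02],1],[[0,0,0],[0,0,-0.035],1],[[0,0,0],[0,0,-0.035],1],[[0,0,0],[0,0,-0.02],1],[[0,0,0],[0,0,-0.005],1]]'; python3 -m jog '[[[0,0,0],[-0.0045,-0.006,0],1],[[0,0,0],[-0.0104,-0.0139,0],1],[[0,0,0],[-0.0163,-0.0219,0],1],[[0,0,0],[-0.0193,-0.0259,0],1],[[0,0,0],[-0.0208,-0.0279,0],1],[[0,0,0],[-0.0208,-0.0279,0],1],[[0,0,0],[-0.0193,-0.0259,0],1],[[0,0,0],[-0.0163,-0.0219,0],1],[[0,0,0],[-0.0119,-0.0159,0],1],[[0,0,0],[-0.0088,-0.012,0],1],[[0,0,0],[0,0,0],1],[[0,0,0],[0,0,0],1]]'
python3 - <<'E'
from h import *
c=cam('wrist'); im=r.grab_frame('wrist')[:,:,::-1].copy(); cv2.imwrite('pics/w7.png',im); np.savez('w7.npz',K=c[0],R=c[1],t=c[2]); print(r.sense()['eef_pos'])
E
```

```text
clock: 27.4
eef_pos: [604.7, -68.0, 259.9]
tcp_rot: [3.137, 0.002, 1.834]
contact_force: [0.3, -0.7, 0.1]
opening: 1.0
grasp_force: 0.0
clock: 28.6
eef_pos: [449.1, -262.9, 256.1]
tcp_rot: [-3.141, -0.001, 1.833]
contact_force: [-0.3, 0.1, 1.5]
opening: 0.998
grasp_force: 0.0
[ 449.48137903 -262.59670651  256.24774461]
```

View pics/w7.png

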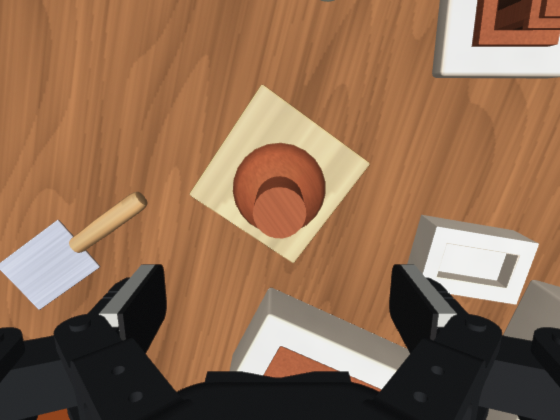

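The vase stands upright on the board, neck top centred at about (279.5,211).

```bash
python3 - <<'E'
from h import *
d=np.load('w7.npz'); c=(d['K'],d['R'],d['t']); p=bp(c,(279.5,211),145); s=r.sense(); y=s['tcp_rot'][2]; e=p-s['eef_pos'][:2]
print(p,e@[np.cos(y),np.sin(y)],e@[np.sin(y),-np.cos(y)])
E
```

```text
[ 449.26329503 -261.42632645] 1.1868547020792224 0.09341320837759058
```

```bash
python3 -m jog '[[[0,0,0],[0.0012,0,0.01],1],[[0,0,0],[0,0,0.02],1],[[0,0,0],[0,0,0.025],1],[[0,0,0],[0,0,0.025],1],[[0,0,0],[0,0,0.02],1],[[0,0,0],[0,0,0.012],1],[[0,0,0],[0,0,0.007],1],[[0,0,0],[0,0,0],1],[[0,0,0],[0,0,0],1]]' 35; python3 -m jog '[[[0,0,0],[0,0,0],-1],[[0,0,0],[0,0,0],-1],[[0,0,0],[0,0,0],-1],[[0,0,0],[0,0,0],-1],[[0,0,0],[0,0,0],-1],[[0,0,0],[0,0,0],-1],[[0,0,0],[0,0,0],-1],[[0,0,0],[0,0,0],-1]]' 35; python3 -m jog '[[[0,0,0],[0,0,-0.004],-1],[[0,0,0],[0,0,-0.01],-1],[[0,0,0],[0,0,-0.02],-1],[[0,0,0],[0,0,-0.035],-1],[[0,0,0],[0,0,-0.035],-1],[[0,0,0],[0,0,-0.035],-1],[[0,0,0],[0,0,-0.02],-1],[[0,0,0],[0,0,-0.011],-1],[[0,0,0],[0,0,0],-1],[[0,0,0],[0,0,0],-1]]'
```

```text
clock: 29.55
eef_pos: [449.7, -261.9, 138.2]
tcp_rot: [3.141, 0.001, 1.834]
contact_force: [0.5, 0.4, -0.1]
opening: 1.005
grasp_force: 0.0
clock: 30.35
eef_pos: [449.6, -261.9, 138.2]
tcp_rot: [3.141, 0.001, 1.834]
contact_force: [0.2, 0.5, 5.8]
opening: 0.389
grasp_force: 34.6
clock: 31.35
eef_pos: [448.7, -261.4, 306.7]
tcp_rot: [-3.14, -0.001, 1.834]
contact_force: [-1.1, -0.1, -3.9]
opening: 0.388
grasp_force: 35.7
```

```bash
python3 -m jog '[[[0,0,0],[0.0055,0.004,0],-1],[[0,0,0],[0.011,0.008,0],-1],[[0,0,0],[0.0164,0.012,0],-1],[[0,0,0],[0.0219,0.016,0],-1],[[0,0,0],[0.02735,0.0199,0],-1],[[0,0,0],[0.02735,0.0199,0],-1],[[0,0,0],[0.02735,0.0199,0],-1],[[0,0,0],[0.02735,0.0199,0],-1],[[0,0,0],[0.02735,0.0199,0],-1],[[0,0,0],[0.02735,0.0199,0],-1],[[0,0,0],[0.02735,0.0199,0],-1],[[0,0,0],[0.02735,0.0199,0],-1]]'; python3 -m jog '[[[0,0,0],[0.02735,0.0199,0],-1],[[0,0,0],[0.02735,0.0199,0],-1],[[0,0,0],[0.02735,0.0199,0],-1],[[0,0,0],[0.02735,0.0199,0],-1],[[0,0,0],[0.0219,0.016,0],-1],[[0,0,0],[0.0164,0.012,0],-1],[[0,0,0],[0.011,0.008,0],-1],[[0,0,0],[0.0055,0.004,0],-1],[[0,0,0],[0,0,0],-1],[[0,0,0],[0,0,0],-1],[[0,0,0],[0,0,0],-1]]'
```

```text
clock: 32.55
eef_pos: [570.3, 56.8, 306.8]
tcp_rot: [-3.14, -0.0, 1.834]
contact_force: [0.9, -0.3, -3.6]
opening: 0.389
grasp_force: 35.6
clock: 33.65
eef_pos: [643.1, 242.9, 307.8]
tcp_rot: [-3.141, 0.0, 1.833]
contact_force: [0.5, -0.2, -3.5]
opening: 0.389
grasp_force: 35.6
```

```bash
python3 -m jog '[[[0,0,0],[0.0014,0,0.005],-1],[[0,0,0],[0,0,0.015],-1],[[0,0,0],[0,0,0.025],-1],[[0,0,0],[0,0,0.03],-1],[[0,0,0],[0,0,0.03],-1],[[0,0,0],[0,0,0.025],-1],[[0,0,0],[0,0,0.017],-1],[[0,0,0],[0,0,0.01],-1],[[0,0,0],[0,0,0.006],-1],[[0,0,0],[0,0,0.002],-1],[[0,0,0],[0,0,0],-1],[[0,0,0],[0,0,0],-1]]'
```

```text
clock: 34.85
eef_pos: [643.5, 245.5, 143.8]
tcp_rot: [3.14, -0.0, 1.834]
contact_force: [-0.5, 0.5, -3.6]
opening: 0.385
grasp_force: 35.5
```

```bash
python3 -m jog '[[[0,0,0],[-0.001,-0.001,0.002],-1],[[0,0,0],[0,0,0.002],-1],[[0,0,0],[0,0,0],-1],[[0,0,0],[0,0,0],-1]]';python3 -m jog '[[[0,0,0],[0,0,0.001],-1],[[0,0,0],[0,0,0],-1],[[0,0,0],[0,0,0],-1]]';python3 -m jog '[[[0,0,0],[0,0,0.0006],-1],[[0,0,0],[0,0,0],-1],[[0,0,0],[0,0,0],-1]]'
```

```text
clock: 35.25
eef_pos: [642.2, 243.9, 138.7]
tcp_rot: [-3.142, 0.0, 1.834]
contact_force: [-0.5, -0.3, -3.3]
opening: 0.388
grasp_force: 35.5
clock: 35.55
eef_pos: [642.5, 244.1, 138.2]
tcp_rot: [3.141, -0.0, 1.834]
contact_force: [-0.6, -0.2, 2.7]
opening: 0.385
grasp_force: 36.0
clock: 35.85
eef_pos: [642.5, 244.2, 138.2]
tcp_rot: [3.141, -0.0, 1.834]
contact_force: [-1.3, -1.1, 6.9]
opening: 0.389
grasp_force: 36.8
```

Contact made. Next I'll relieve it slightly, release, rise and check with the top and wrist cameras.

```bash
python3 -m jog '[[[0,0,0],[0,0,-0.0007],-1],[[0,0,0],[0,0,0],-1],[[0,0,0],[0,0,0],-0.15],[[0,0,0],[0,0,0],-0.05],[[0,0,0],[0,0,0],0.2],[[0,0,0],[0,0,0],1],[[0,0,0],[0,0,0],1],[[0,0,0],[0,0,-0.005],1],[[0,0,0],[0,0,-0.02],1],[[0,0,0],[0,0,-0.035],1],[[0,0,0],[0,0,-0.035],1],[[0,0,0],[0,0,-0.025],1]]'; python3 -m jog '[[[0,0,0],[0.01,0,-0.02],1],[[0,0,0],[0.02,0,-0.01],1],[[0,0,0],[0.03,0,-0.01],1],[[0,0,0],[0.03,0,0],1],[[0,0,0],[0.03,0,0],1],[[0,0,0],[0.03,0,0],1],[[0,0,0],[0.03,0,0],1],[[0,0,0],[0.02,0,0],1],[[0,0,0],[0.01,0,0],1],[[0,0,0],[0,0,0],1],[[0,0,0],[0,0,0],1]]'
python3 - <<'E'
from h import *
im=cv2.cvtColor(r.grab_frame('top'),cv2.COLOR_RGB2BGR); cv2.imwrite('pics/top1.png',im); c=cam('top')
cr=lambda x,y,z:ortho(im,c,z,x+75,y+75,260,260,260/150)
a=np.hstack([cr(642,245,25),cr(603,-68,25),cr(423,85,25)])
cv2.imwrite('pics/chk.png',np.vstack([a,cv2.resize(im[60:260,150:490],(780,459))[:330]]))
s=cv2.cvtColor(r.grab_frame('scene'),cv2.COLOR_RGB2BGR); cv2.imwrite('pics/scene1.png',s)
E
```

```text
clock: 37.05
eef_pos: [642.8, 244.2, 260.8]
tcp_rot: [3.139, -0.0, 1.834]
contact_force: [1.1, 0.3, 0.4]
opening: 1.002
grasp_force: 0.0
clock: 38.15
eef_pos: [587.7, 446.1, 297.5]
tcp_rot: [-3.141, 0.001, 1.834]
contact_force: [-0.0, 0.4, 0.0]
opening: 1.003
grasp_force: 0.0
```

View pics/chk.png

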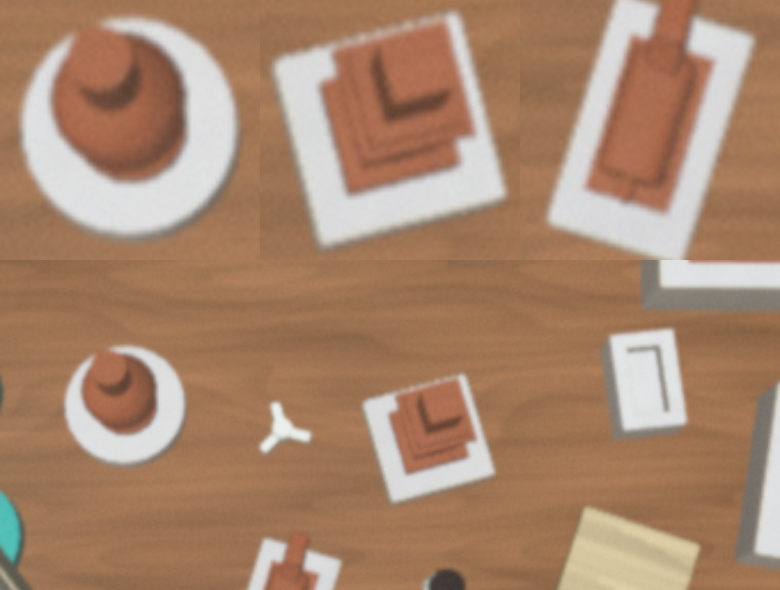

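View pics/scene1.png

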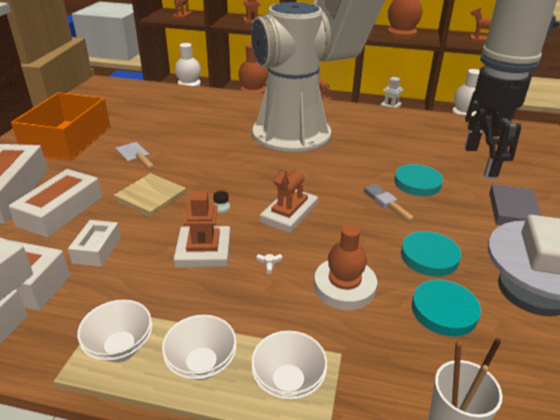

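All three figures stand upright and centred on their own bats, and the mould, pot and stilt are where they were. Handing in.

```bash
python3 -c "
from rig import r
print(r.sign_off())"
```

```text
the job is handed in; nothing more can be done
None
```

The job is handed in at about 38 s of the 96 s: vase on the round bat, tower on the square bat, horse on the oblong bat, all upright, centred and squared up in the final pictures, with the mould, pot and stilt unmoved.

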